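# Open the feed dispenser's dial and crank out the pellets

### The job

Empty the four feed pellets out of the tipping dispenser into its white tray: with the canister still upright, turn the orange dial on top so that its largest opening lies squarely over the outlet at the red mark. Unfold the crank handle straight out, and by that handle tip the canister over until all four pellets lie in the tray; leave the dial open and the handle unfolded, and do not disturb the other things on the table.

Things in the scene. Friction and masses are not known exactly. Their poses are not given: they have to be found in the camera images.
- stand: Fixed grey stand of the dispenser, foot 190 x 124 mm. Origin on the table, below the middle of the canister. Its -x is the front (tray, outlet), its -y side carries the crank, z is up. Two cheeks, 28 mm wide along x, 140 mm high, outer faces at y = +-51 mm, carry a clear canister 74 mm across, whose parts sweep at most 80 mm round the tipping axis.
- tray (a point): Middle of the inner floor of the open white tray fixed in the stand, 11 mm above the table; inside 132 mm along x, 74 mm along y, walls 37 mm above this floor; axes as the stand's.
- dial_grip (a point): On the dial's axis, 20 mm above the underside of its 4 mm plate; 191 mm above the table when upright. The orange dial is a disc 74 mm across with a bar grip 13 mm thick, 34 mm long, its top 30 mm above that underside. Axes turn with the dial: x points away from the largest opening, y along the bar (pinch it along x), z along the axis; at dial angle 0 parallel to the stand's.
- dial (a joint): Dial angle, rad, anticlockwise from above. 0: largest opening (76 degrees wide, 9 to 33 mm radius) over the outlet, a like opening in the lid below, at the front (-x) by the red mark on the rim. Else plain plate or a slot too narrow for pellets (7 to 10 mm, 3 mm) lies there. Range -2.6 to 2.6, friction 0.04 N m, no detents, stays where left; starts at 1.0 to 2.2.
- canister (a joint): Tipping angle, rad: 0 upright (stop), growing as the top goes to the stand's -x and down, stop at 2.3. Friction 0.35 N m, stays where left. The crank arm is fast on it: at 0 it points level to the stand's +x, then rises, passes the top and comes forward. With the dial open the pellets run out by 1.9 to 2.3; if one hangs up, rock it.
- handle (a joint): Unfolding angle of the crank handle, rad: 0 folded along the arm, free end past the hub towards the stand's -x; 1.57 (stop) unfolded, straight out to the stand's -y, parallel to the tipping axis. With the canister upright it swings level, anticlockwise from above. Friction 0.12 N m; starts at 0 to 0.35.
- handle_hinge (a point): Hinge of the folding handle, at the end of the crank arm: 48 mm from the tipping axis (to the stand's +x when upright), 92 mm to the stand's -y of its middle. Its x axis points away from the handle's free end; z is the hinge axis, up when upright.
- handle_grip (a point): On the axis of the crank handle, 74 mm from its hinge, where it is best gripped: on the black sleeve, 16 mm thick, turning freely on the handle, 18 to 86 mm from the hinge. x points along the handle to the hinge, z is the hinge axis. Folded, it is level with the tipping axis, with 33 mm free between sleeve and cheek.
- pellet_1_center (a point): Centre of a round brown feed pellet, 14 mm across, 10 g, one of four; at the start inside the canister on its floor.
- pellet_2_center (a point): Centre of a round brown feed pellet, 14 mm across, 10 g, one of four; at the start inside the canister on its floor.
- pellet_3_center (a point): Centre of a round brown feed pellet, 14 mm across, 10 g, one of four; at the start inside the canister on its floor.
- pellet_4_center (a point): Centre of a round brown feed pellet, 14 mm across, 10 g, one of four; at the start inside the canister on its floor.
- beaker_mid (a point): Middle of the clear beaker, 75 mm across and 83 mm high, a loose bystander on the right; 40 mm above its foot.
- counter_mid (a point): Middle of the grey tally counter, 43 x 64 x 22 mm, a loose bystander on the left; 10 mm above its underside.
- axis (a point): Middle of the tipping axis, 125 mm straight above the stand's origin, fixed; axes as the stand's. The axis runs along y.

How it is judged:
On the way, in this order (a step that is already met when the one before it is completed fails the run):
1. the dial's largest opening is over the outlet while the canister is upright (value of joint dial between -0.3 and 0.3 rad and value of joint canister below 0.25 rad), for 0.2 s.
2. the canister is tipped over with the crank handle unfolded (value of joint canister above 1.7 rad and value of joint handle above 1.2 rad), for 0.1 s.
At the end, for the whole second after the job is handed in: All four pellets lie in the tray (centres within its inner walls and lower than 30 mm above its floor), the dial is within 0.3 rad of its largest opening and the handle is unfolded by more than 1.2 rad (x of pellet_1_center in the frame of tray between -0.068 and 0.068 m and y of pellet_1_center in the frame of tray between -0.039 and 0.039 m and z of pellet_1_center in the frame of tray between 0 and 0.03 m and x of pellet_2_center in the frame of tray between -0.068 and 0.068 m and y of pellet_2_center in the frame of tray between -0.039 and 0.039 m and z of pellet_2_center in the frame of tray between 0 and 0.03 m and x of pellet_3_center in the frame of tray between -0.068 and 0.068 m and y of pellet_3_center in the frame of tray between -0.039 and 0.039 m and z of pellet_3_center in the frame of tray between 0 and 0.03 m and x of pellet_4_center in the frame of tray between -0.068 and 0.068 m and y of pellet_4_center in the frame of tray between -0.039 and 0.039 m and z of pellet_4_center in the frame of tray between 0 and 0.03 m and value of joint dial between -0.3 and 0.3 rad and value of joint handle above 1.2 rad); the robot touches nothing.
It fails at once if the canister was tipped by more than 0.6 rad with the handle not unfolded (value of joint canister above 0.6 rad and value of joint handle below 0.9 rad).
It fails at once if the beaker or the counter was shifted by more than 30 mm (distance of any of beaker_mid, counter_mid from where it was at the start of the episode above 0.03 m).
It also fails if it takes over 64 s, if anything falls off the work surface, if the arm or the gripper's body presses on something with over 40 N, if the wrist force passes 120 N, or if a joint passes its speed limit or range.

### The arm

A 6-joint arm with a two-finger parallel gripper is mounted at the origin on a cart in front of the work surface, level with it; the furniture and walls round the work are solid. World frame = base frame: x ahead of the robot, y to its left, z up, the work surface at z = 0. Lengths are in m, angles in rad, forces in N, time in s.
With the tool pointing down it reaches from about 0.25 to 0.775 m from the base axis. Payload 8.9 kg.
Tool frame: the origin (TCP) lies between the finger pads; the fingertips stand 22 mm ahead of it and the grasp point (between the pads) lies 3 mm ahead of it; z points along the fingers, x is the direction in which the jaws open and shut, and the axes are right-handed (so a half turn about z gives the same grasp; the last joint's range is limited). The gripper opens to 85 mm and grips with 20 to 120 N. Pads are 22 mm wide; open, the fingers measure 114 mm over their backs; the gripper's body (76 mm by 85 mm) begins 54 mm behind the grasp point. The pads swing forward as they close: fully open they stand 13 mm farther back than shut.
Start: joints at [-1.36, 0.291, -0.153, 1.127, 0, 1.431], TCP at [0.18, -0.493, 0.253] pointing down, gripper open.
Joint ranges: [-2.52, 2.52], [-0.91, 1.74], [-1.3, 1.37], [-1.96, 2.02], [-1.52, 1.47], [-3.14, 3.14]. Speed limits (rad/s): [2.22, 2.22, 2.79, 3.14, 3.14, 3.14].

### API

Orientations are given as a unit quaternion [w, x, y, z].
In Python, from station import * gives the robot as it stands.
- The arm moves only by the tool step_arm, never from a script. Its arguments are lists of equal length, an entry for each row: "travel": the shift along the tool's x, y, z in cm, a list of three; "dr": the turn, a rotation vector about the tool's x, y, z in rad, a list of three; "jaw": the opening, from -1 (shut) to 1 (fully open). A call has 1 to 8 rows; each row is the pose to reach, as a shift and turn from the pose commanded when the call began, along the tool's axes at that moment; what a row does not reach only later rows make up. A row lasts 1/12 s, in which the tool goes at most 41.7 mm and 7.16 degrees, less where a joint would pass 70% of its speed; a pose out of reach is approached as far as the arm can. A call with a gripper value outside its range is refused whole. The fingers move at their own pace and stop on an object; "newtons" is the grip in N (left out, the last holds). Time passes only in rows, so rows that repeat a pose let the fingers close. It gives the time, the measured TCP pose, the force and the opening at its end, in the units of the state.
- observe(): the state, without advancing time (a new reading comes with each control period).
- get_image(name): name is "scene" or "top" or "wrist"; returns (picture, depth): 384x512x3 uint8, red, green, blue; 384x512 float32, m along the optical axis (not along the pixel's ray), 0 where there is no reading.
- get_calibration(name): a dict with "fx", "fy", "cx", "cy" (pixels), "world_from_camera" (4x4, takes a point from camera to world coordinates). Camera axes: x right, y up, looking along -z (the intrinsics and any distortion apply to the point x, -y, -z); pixel columns grow to the right and rows downward; lengths in m; the calibration is good to about 2 mm. The wrist camera is an equidistant fisheye: a pixel r from the principal point sees the ray r / f radians off the axis. A picture is of the moment at which its call begins: read the wrist's pose just before it. get_calibration takes no time and is no camera call; for the wrist camera it gives the pose at the moment of the call.
- close_job(): hands the job in, once; it reports no verdict.
Trained networks look in the newest picture that a camera, given by its name, has taken for a name from the list of things; names that differ only in an ending like _2 or _b are one class to them, and where a whole thing is asked for, a point or a joint stands for the part that bears it (a point fixed in the world has none). Each returns a list of dicts, best first, with "score" (0 to 1); they miss things now and then, are a little off and sometimes report something else, mostly with a low value. They report only what shows in the picture. A call takes as long as a camera call.
- recognise(camera, name): "point" ([column, row] in pixels, amid what is visible of it).
- cut_out(camera, name): "mask" (384x512 bool, what is visible of it) and "point" ([column, row] in pixels, amid what is visible of it).
- mark_of(camera, name): "point" ([column, row] in pixels: a listed point, or the origin of a listed thing).
The state is a dict: "time_s": time; "joints": joint angles; "qvel": joint speeds; "tau": joint torques, N m; "ee_pos": TCP position; "eef_rot": TCP orientation; "wrist_force": force on the tool from outside, world axes, zero at the start; "wrist_torque": the same for the moment, N m; "opening": finger opening in m.
Only numpy, scipy, OpenCV 4.12 (cv2) and the standard library are available. Lean on these libraries where they do the work, as an engineer would, in place of code of your own. Each camera call takes 0.05 s, during which the arm holds its last target.

## Working session

There is one attempt and no reset: what is moved stays moved. The work goes in short steps, Python scripts to look and compute and a tool call to move; the robot and the scene stay as the last step left them, time stands still between calls to the robot, and variables do not carry over. Pictures are saved under pics/ and viewed, and the job is handed in when it is done.

Besides the shell and the picture viewer there is one more tool, called after "Call:" as name(argument=value, ...) on one line, values as JSON. step_arm: Moves the arm, as the interface text tells. Its arguments: {"type":"object","properties":{"travel":{"type":"array","items":{"type":"array","items":{"type":"number"}}},"dr":{"type":"array","items":{"type":"array","items":{"type":"number"}}},"jaw":{"type":"array","items":{"type":"number"}},"newtons":{"type":"number"}},"required":["travel","dr","jaw"]}

```bash
ls; mkdir -p pics; python3 - <<'E'
from station import *
import cv2,numpy as np
print(observe())
for n in ["scene","top","wrist"]:
    im,d=get_image(n); cv2.imwrite(f"pics/{n}0.png",im[:,:,::-1]); np.save(f"pics/{n}0.npy",d)
    c=get_calibration(n); print(n,c)
    if n!="wrist":
      for t in ["stand","tray","dial_grip","handle_hinge","handle_grip","axis","beaker_mid","counter_mid","pellet_1_center"]:
        print(t,[(np.round(r["point"]).tolist(),round(r["score"],2)) for r in mark_of(n,t)][:3])
E
```

```text
pics
{'time_s': 0.0, 'joints': array([-1.36027583e+00,  2.91260262e-01, -1.54103833e-01,  1.12667555e+00,
       -1.80888207e-05,  1.43150277e+00]), 'qvel': array([-0.00178708, -0.00037076,  0.00049965,  0.00071127,  0.0003947 ,
       -0.0006285 ]), 'tau': array([-5.73109137e-04, -5.37133133e+01,  3.31377912e+01,  1.56131247e-02,
       -2.47882126e-04,  1.45506487e-06]), 'ee_pos': array([ 0.1798493 , -0.49282014,  0.25275107]), 'eef_rot': array([-4.17029782e-04,  8.19366409e-01, -5.73269833e-01, -4.61115656e-04]), 'wrist_force': array([ 0.55635988, -0.65465373, -0.29076805]), 'wrist_torque': array([-0.07893675,  0.01194548,  0.02652432]), 'opening': 0.08519470686842762}
scene {'fx': 376.8285658647366, 'fy': 376.8285658647366, 'cx': 253.93022574155717, 'cy': 189.4885828336895, 'world_from_camera': array([[-0.86589139,  0.36691694, -0.34000597,  0.10470303],
       [-0.50010667, -0.65018293,  0.57197506,  0.66145366],
       [-0.01119874,  0.66530754,  0.74648541,  1.05366818],
       [ 0.        ,  0.        ,  0.        ,  1.        ]])}
stand [([238.0, 232.0], 0.78)]
tray [([250.0
[... 780 characters left out ...]
.0], 0.43), ([143.0, 191.0], 0.35)]
axis [([226.0, 175.0], 0.88)]
beaker_mid [([353.0, 224.0], 0.78), ([251.0, 155.0], 0.68), ([262.0, 180.0], 0.27)]
counter_mid [([143.0, 190.0], 0.66), ([354.0, 222.0], 0.46)]
pellet_1_center []
wrist {'fx': 297.3186396354542, 'fy': 297.3186396354542, 'cx': 257.2897609246482, 'cy': 187.63382663462284, 'world_from_camera': array([[ 3.42307248e-01,  8.92721982e-01,  2.93041313e-01,
         2.55348144e-01],
       [-9.39587579e-01,  3.24913074e-01,  1.07734282e-01,
        -4.65652442e-01],
       [ 9.63808129e-04, -3.12216203e-01,  9.50010586e-01,
         3.75034625e-01],
       [ 0.00000000e+00,  0.00000000e+00,  0.00000000e+00,
         1.00000000e+00]])}
```

```bash
python3 - <<'E'
import cv2
a=cv2.imread("pics/scene0.png");b=cv2.imread("pics/top0.png")
cv2.imwrite("pics/scene0z.png",cv2.resize(a[130:330,140:390],None,fx=3,fy=3,interpolation=cv2.INTER_CUBIC))
cv2.imwrite("pics/top0z.png",cv2.resize(b[110:260,110:390],None,fx=2.8,fy=2.8,interpolation=cv2.INTER_CUBIC))
E
```

```text
(no output)
```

View pics/scene0z.png

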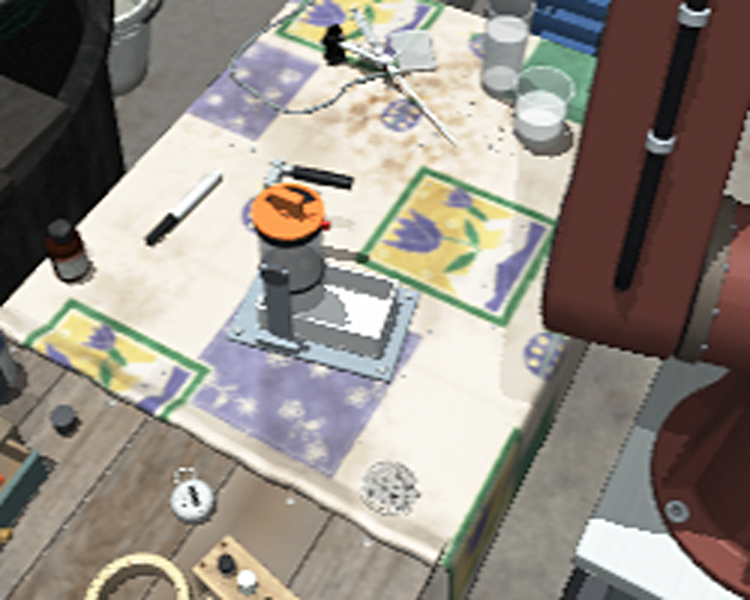

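View pics/top0z.png

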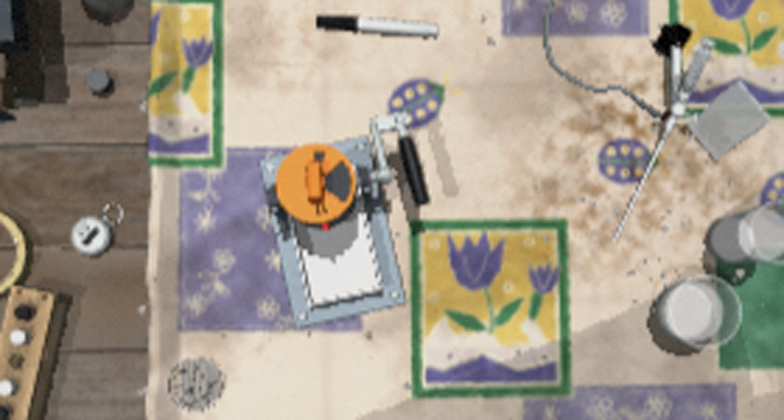

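View pics/top0.png

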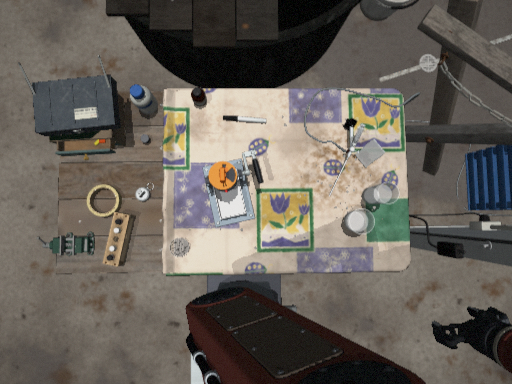

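```bash
cat > h.py <<'E'
import numpy as np,cv2
from station import *
from scipy.spatial.transform import Rotation as R
def ray(cal,uv,fish=False):
    uv=np.atleast_2d(uv).astype(float)
    x=(uv[:,0]-cal["cx"])/cal["fx"]; y=(uv[:,1]-cal["cy"])/cal["fy"]
    if fish:
        r=np.hypot(x,y); s=np.where(r>1e-9,np.sin(r)/np.maximum(r,1e-9),1); d=np.stack([x*s,-y*s,-np.cos(r)],1)
    else: d=np.stack([x,-y,-np.ones_like(x)],1)
    T=cal["world_from_camera"]
    return T[:3,3],d@T[:3,:3].T
def atz(cal,uv,z,fish=False):
    o,d=ray(cal,uv,fish); return o+d*((z-o[2])/d[:,2])[:,None]
def cloud(cal,depth,fish=False):
    h,w=depth.shape; v,u=np.mgrid[:h,:w]
    o,d=ray(cal,np.stack([u.ravel(),v.ravel()],1),fish)
    T=cal["world_from_camera"]; c=(-d@T[:3,2]) # depth along axis
    k=depth.ravel()/c
    return (o+d*k[:,None]).reshape(h,w,3)
def rot():
    s=observe(); q=s["eef_rot"]; return s,R.from_quat([q[1],q[2],q[3],q[0]])
def proj(cal,P,fish=False):
    T=cal["world_from_camera"]; p=(np.atleast_2d(P)-T[:3,3])@T[:3,:3]
    x,y,z=p[:,0],-p[:,1],-p[:,2]
    if fish:
        r=np.hypot(x,y); th=np.arctan2(r,z); return np.stack([cal["cx"]+cal["fx"]*th*x/r,cal["cy"]+cal["fy"]*th*y/r],1)
    return np.stack([cal["cx"]+cal["fx"]*x/z,cal["cy"]+cal["fy"]*y/z],1)
E
python3 - <<'E'
from h import *
for n,zs in [("top",dict(tray=(227,192,.011),dial=(217,172,.191),axis=(226,175,.125),hinge=(256,155,.125),grip=(260,179,.125),stand=(226,179,0),beaker=(353,224,.04),counter=(143,190,.01))),("scene",dict(tray=(250,235,.011),dial=(239,198,.191),axis=(238,209,.125),hinge=(232,187,.125),grip=(253,189,.125),beaker=(319,167,.04),counter=(202,294,.01)))]:
    cal=get_calibration(n)
    for k,(u,v,z) in zs.items(): print(n,k,atz(cal,(u,v),z).round(3))
    im=cv2.imread(f"pics/{n}0.png");d=np.load(f"pics/{n}0.npy");P=cloud(cal,d)
    hsv=cv2.cvtColor(im,cv2.COLOR_BGR2HSV); m=cv2.inRange(hsv,(5,150,150),(20,255,255))>0
    Q=P[m]; sel=(Q[:,2]>.15)&(Q[:,2]<.22)&(abs(Q[:,0]-.47)<.1)&(abs(Q[:,1]-.08)<.1)
    Q=Q[sel];print(len(Q),Q.mean(0),Q.min(0),Q.max(0))
E
```

```text
top tray [[0.5   0.047 0.011]]
top dial [[0.539 0.063 0.191]]
top axis [[0.539 0.044 0.125]]
top hinge [[ 0.594 -0.039  0.125]]
top grip [[ 0.527 -0.049  0.125]]
top stand [[0.541 0.05  0.   ]]
top beaker [[ 0.399 -0.329  0.04 ]]
top counter [[0.508 0.301 0.01 ]]
472 [0.53144104 0.0548061  0.17846749] [0.49709095 0.0152813  0.15968093] [0.56751488 0.08529746 0.20451693]
scene tray [[0.489 0.046 0.011]]
scene dial [[0.52  0.052 0.191]]
scene axis [[0.53  0.046 0.125]]
scene hinge [[ 0.597 -0.024  0.125]]
scene grip [[ 0.531 -0.05   0.125]]
scene beaker [[ 0.408 -0.336  0.04 ]]
scene counter [[0.506 0.299 0.01 ]]
272 [0.52986596 0.05802842 0.17792101] [0.49713402 0.01737302 0.16914447] [0.56799236 0.08821205 0.20541214]
```

Call:
step_arm(travel=[[0,0,-6],[-40,-48.7,-9.7],[-40,-48.7,-9.7],[-40,-48.7,-9.7],[-40,-48.7,-9.7],[-40,-48.7,-9.7],[-40,-48.7,-9.7],[-40,-48.7,-9.7]], dr=[[0,0,-0.1],[0,0,-2.75],[0,0,-2.75],[0,0,-2.75],[0,0,-2.75],[0,0,-2.75],[0,0,-2.75],[0,0,-2.75]], jaw=[1,1,1,1,1,1,1,1])

```text
time_s: 1.72
ee_pos: [0.3281, -0.2412, 0.3209]
eef_rot: [0.0, 0.993, -0.12, 0.0]
wrist_force: [1.8, -0.2, 0.3]
opening: 0.0854
```

```bash
cat >> h.py <<'E'
def goto(P,yaw=None,Rm=None):
    s,r=rot(); M=r.as_matrix()
    if Rm is None: Rm=np.array([[np.cos(yaw),np.sin(yaw),0],[np.sin(yaw),-np.cos(yaw),0],[0,0,-1]])
    print("t",round(s["time_s"],2),"pos",s["ee_pos"].round(4),"x-yaw",round(np.arctan2(M[1,0],M[0,0]),3),"j",s["joints"].round(2))
    print("travel cm",(M.T@(np.array(P)-s["ee_pos"])*100).round(2),"dr",R.from_matrix(M.T@Rm).as_rotvec().round(3))
E
python3 - <<'E'
from h import *
goto((.5,.05,.35),1.5)
E
```

```text
t 1.72 pos [ 0.3281 -0.2412  0.3209] x-yaw -0.24 j [-0.81  0.03 -0.29  1.25  0.    1.  ]
travel cm [  9.76 -32.38  -2.92] dr [ 1.00e-03 -0.00e+00 -1.74e+00]
```

Call:
step_arm(travel=[[9.8,-32.4,-2.9],[9.8,-32.4,-2.9],[9.8,-32.4,-2.9],[9.8,-32.4,-2.9],[9.8,-32.4,-2.9],[9.8,-32.4,-2.9],[9.8,-32.4,-2.9],[9.8,-32.4,-2.9]], dr=[[0,0,-1.74],[0,0,-1.74],[0,0,-1.74],[0,0,-1.74],[0,0,-1.74],[0,0,-1.74],[0,0,-1.74],[0,0,-1.74]], jaw=[1,1,1,1,1,1,1,1])

```text
time_s: 2.38
ee_pos: [0.499, 0.0441, 0.3493]
eef_rot: [0.0, 0.929, 0.371, 0.0]
wrist_force: [1.6, -1.3, 0.5]
opening: 0.0852
```

```bash
python3 - <<'E'
from h import *
goto((.5,.05,.35),1.5)
E
```

```text
t 2.38 pos [0.499  0.0441 0.3493] x-yaw 0.76 j [-0.06  0.21 -0.01  1.35 -0.    0.75]
travel cm [ 0.48 -0.35 -0.07] dr [ 0.001 -0.    -0.74 ]
```

Call:
step_arm(travel=[[0,0,0],[0,0,0],[0,0,0],[0,0,0],[0,0,0],[0,0,0],[0,0,0]], dr=[[0,0,-0.7],[0,0,-0.7],[0,0,-0.7],[0,0,-0.7],[0,0,-0.7],[0,0,-0.7],[0,0,-0.7]], jaw=[1,1,1,1,1,1,1])

```text
time_s: 2.97
ee_pos: [0.4983, 0.0419, 0.3489]
eef_rot: [-0.0, 0.746, 0.666, -0.0]
wrist_force: [0.9, -0.2, -0.4]
opening: 0.0856
```

```bash
python3 - <<'E'
from h import *
goto((.5,.05,.35),1.5)
cal=get_calibration("wrist")
im,d=get_image("wrist"); cv2.imwrite("pics/w1.png",im[:,:,::-1]); np.save("pics/w1.npy",d); import pickle; pickle.dump(cal,open("pics/w1.pkl","wb"))
for t,z in [("tray",.011),("dial_grip",.191),("handle_hinge",.125),("handle_grip",.125),("axis",.125),("stand",0),("dial",0.19)]:
  print(t,[(np.round(r["point"],1).tolist(),round(r["score"],2),atz(cal,r["point"],z,True)[0].round(4).tolist()) for r in mark_of("wrist",t)][:2])
E
```

```text
t 2.97 pos [0.4983 0.0419 0.3489] x-yaw 1.457 j [-0.06  0.21 -0.01  1.35 -0.    0.05]
travel cm [ 0.82  0.08 -0.11] dr [-0.     0.    -0.043]
tray [([256.1, 144.2], 0.83, [0.4981, 0.0398, 0.011])]
dial_grip [([269.3, 206.6], 0.67, [0.5318, 0.0502, 0.191])]
handle_hinge [([209.2, 240.0], 0.58, [0.5975, -0.0339, 0.125])]
handle_grip [([187.3, 195.1], 0.93, [0.5318, -0.0508, 0.125])]
axis [([266.0, 186.7], 0.77, [0.532, 0.0486, 0.125])]
stand [([265.9, 162.2], 0.92, [0.5313, 0.052, 0.0])]Traceback (most recent call last):
  File "<stdin>", line 6, in <module>
ValueError: it knows: axis, beaker_mid, counter_mid, dial_grip, handle_grip, handle_hinge, pellet_1_center, pellet_2_center, pellet_3_center, pellet_4_center, stand, tray
```

View pics/w1.png

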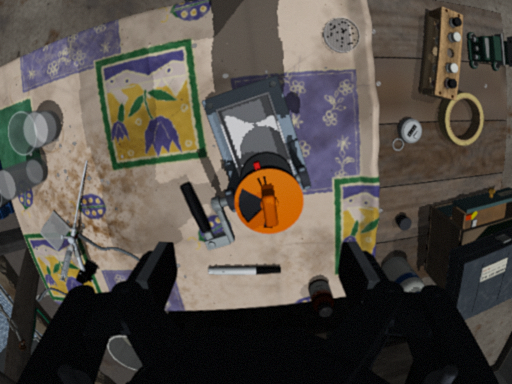

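```bash
cat >> h.py <<'E'
def ortho(im,cal,z,c,half=.12,res=.0004,fish=True):
    n=int(2*half/res); i,j=np.mgrid[:n,:n]
    X=c[0]+half-i*res; Y=c[1]+half-j*res
    uv=proj(cal,np.stack([X.ravel(),Y.ravel(),np.full(X.size,z)],1),fish).reshape(n,n,2).astype(np.float32)
    return cv2.remap(im,uv[...,0],uv[...,1],cv2.INTER_CUBIC)
E
python3 - <<'E'
from h import *; import pickle
cal=pickle.load(open("pics/w1.pkl","rb")); im=cv2.imread("pics/w1.png"); d=np.load("pics/w1.npy")
c=(.532,.05)
cv2.imwrite("pics/o175.png",ortho(im,cal,.175,c,half=.06,res=.0002))
cv2.imwrite("pics/o048.png",ortho(im,cal,.01,(.5,.03),half=.14,res=.00047))
P=cloud(cal,d,True)
hsv=cv2.cvtColor(im,cv2.COLOR_BGR2HSV)
m=(cv2.inRange(hsv,(5,150,120),(18,255,255))>0)&(np.linalg.norm(P[...,:2]-c,axis=2)<.07)
Q=P[m]; print(len(Q),Q.mean(0),np.percentile(Q[:,2],[5,25,50,75,95]))
uv=np.argwhere(m)[:,::-1].astype(np.float32)
X=atz(cal,uv,.175,True)
(cx,cy),r=cv2.minEnclosingCircle(X[:,:2].astype(np.float32)*1000); print("dial circle",cx,cy,r)
E
```

```text
2787 [0.53029236 0.05399798 0.17947051] [0.17504867 0.17579543 0.17638724 0.17702866 0.20227104]
dial circle 533.0277709960938 49.99466323852539 37.12263870239258
```

View pics/o175.png

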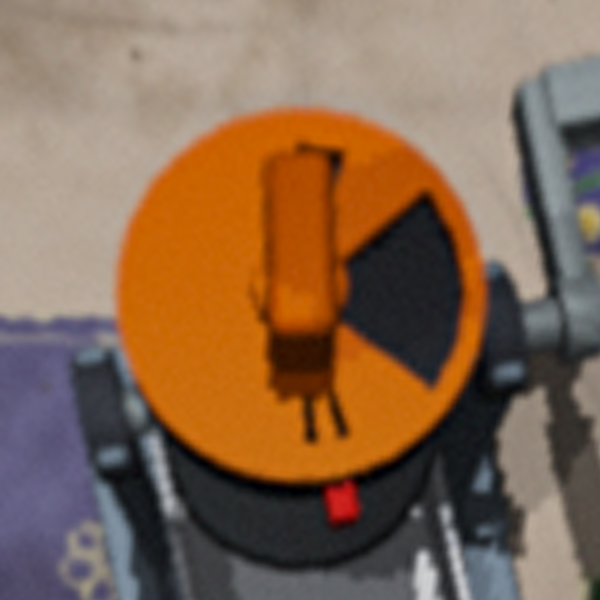

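View pics/o048.png

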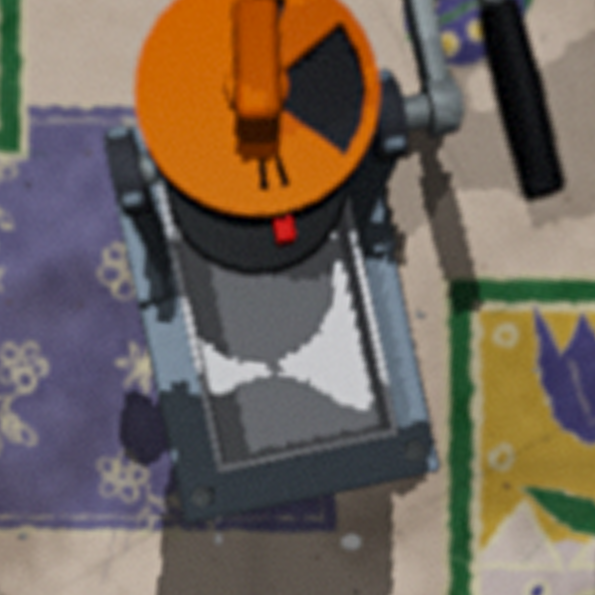

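```bash
python3 - <<'E'
from h import *
goto((.533,.050,.202),1.602)
E
```

```text
t 3.32 pos [0.4983 0.0419 0.3489] x-yaw 1.453 j [-0.06  0.21 -0.01  1.35 -0.    0.06]
travel cm [ 1.21  3.35 14.69] dr [ 0.     0.    -0.149]
```

Call:
step_arm(travel=[[1.2,3.3,3],[1.2,3.3,7],[1.2,3.3,11],[1.2,3.3,11],[1.2,3.3,11]], dr=[[0,0,-0.149],[0,0,-0.149],[0,0,-0.149],[0,0,-0.149],[0,0,-0.149]], jaw=[0.2,0.2,0.2,0.2,0.2])

```text
time_s: 3.73
ee_pos: [0.5311, 0.05, 0.238]
eef_rot: [-0.002, 0.696, 0.718, -0.001]
wrist_force: [1.8, -0.6, 0.9]
opening: 0.0515
```

```bash
python3 - <<'E'
from h import *
goto((.533,.050,.202),1.602)
E
```

```text
t 3.73 pos [0.5311 0.05   0.238 ] x-yaw 1.602 j [-0.04  0.32 -0.15  1.1   0.   -0.07]
travel cm [-0.01  0.2   3.6 ] dr [-0.004 -0.     0.   ]
```

Call:
step_arm(travel=[[0,0.15,2],[0,0.15,3.6],[0,0.15,3.6],[0,0.15,3.6]], dr=[[0,0,0],[0,0,0],[0,0,0],[0,0,0]], jaw=[0.2,0.2,0.2,0.2])

```text
time_s: 4.07
ee_pos: [0.535, 0.0499, 0.2053]
eef_rot: [0.001, 0.696, 0.718, 0.001]
wrist_force: [-0.0, -0.0, -0.1]
opening: 0.0515
```

```bash
python3 - <<'E'
from h import *
goto((.533,.050,.202),1.602); print(observe()["wrist_force"])
cal=get_calibration("wrist");im,d=get_image("wrist"); cv2.imwrite("pics/w2.png",im[:,:,::-1])
E
```

```text
t 4.07 pos [0.535  0.0499 0.2053] x-yaw 1.603 j [-0.04  0.34 -0.21  1.02  0.   -0.07]
travel cm [ 0.02 -0.2   0.33] dr [0.002 0.    0.001]
[-0.00455778 -0.00806918 -0.14629704]
```

View pics/w2.png

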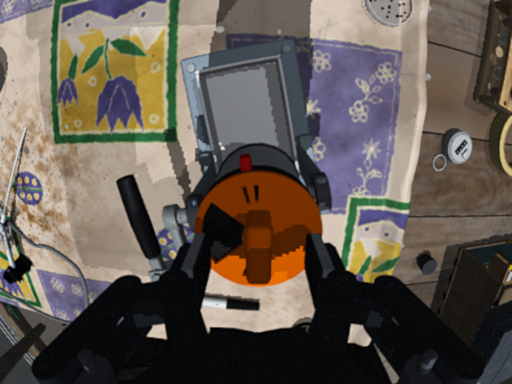

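Call:
step_arm(travel=[[0,-0.2,0.1],[0,-0.2,0.1],[0,-0.2,0.1],[0,-0.2,0.1],[0,-0.2,0.1],[0,-0.2,0.1]], dr=[[0,0,0],[0,0,0],[0,0,0],[0,0,0],[0,0,0],[0,0,0]], jaw=[0.2,-1,-1,-1,-1,-1], newtons=30)

```text
time_s: 4.62
ee_pos: [0.5322, 0.0502, 0.2026]
eef_rot: [0.0, 0.696, 0.718, 0.0]
wrist_force: [-1.2, 1.9, 5.5]
opening: 0.0122
```

Call:
step_arm(travel=[[0,0,0],[0,0,0],[0,0,0],[0,0,0],[0,0,0],[0,0,0],[0,0,0],[0,0,0]], dr=[[0,0,0.12],[0,0,0.24],[0,0,0.36],[0,0,0.48],[0,0,0.6],[0,0,0.72],[0,0,0.84],[0,0,0.96]], jaw=[-1,-1,-1,-1,-1,-1,-1,-1])

```text
time_s: 5.28
ee_pos: [0.5324, 0.0505, 0.2026]
eef_rot: [-0.0, 0.95, 0.313, 0.001]
wrist_force: [-1.3, 3.8, 5.8]
opening: 0.012
```

```bash
python3 - <<'E'
from h import *
goto((.533,.050,.203),.212); print(observe()["wrist_force"],observe()["wrist_torque"])
E
```

```text
t 5.28 pos [0.5324 0.0505 0.2026] x-yaw 0.638 j [-0.04  0.34 -0.22  1.01  0.    0.89]
travel cm [ 0.02  0.08 -0.04] dr [-0.001 -0.002  0.426]
[-1.30682959  3.78014333  5.84640649] [0.67923549 0.17569654 0.02679481]
```

Call:
step_arm(travel=[[0,0,0],[0,0,0],[0,0,0],[0,0,0],[0,0,0],[0,0,0]], dr=[[0,0,0.12],[0,0,0.24],[0,0,0.36],[0,0,0.43],[0,0,0.43],[0,0,0.43]], jaw=[-1,-1,-1,-1,-1,-1])

```text
time_s: 5.78
ee_pos: [0.5325, 0.0506, 0.2026]
eef_rot: [-0.001, 0.994, 0.107, 0.001]
wrist_force: [1.0, 4.2, 5.5]
opening: 0.0121
```

Call:
step_arm(travel=[[0,0,0],[0,0,0],[0,0,0],[0,0,-3],[0,0,-6],[0,0,-10],[0,0,-14],[0,0,-14]], dr=[[0,0,0],[0,0,0],[0,0,0],[0,0,0],[0,0,0],[0,0,0],[0,0,0],[0,0,0]], jaw=[0.2,0.2,0.2,0.2,0.2,0.2,0.2,0.2])

```text
time_s: 6.45
ee_pos: [0.5343, 0.0497, 0.3492]
eef_rot: [0.001, 0.994, 0.106, 0.005]
wrist_force: [1.0, 0.5, -0.1]
opening: 0.0511
```

```bash
python3 - <<'E'
from h import *; import pickle
goto((.533,.050,.35),.212)
cal=get_calibration("wrist");im,d=get_image("wrist"); cv2.imwrite("pics/w3.png",im[:,:,::-1]); np.save("pics/w3.npy",d); pickle.dump(cal,open("pics/w3.pkl","wb"))
cv2.imwrite("pics/o3.png",ortho(im[:,:,::-1],cal,.175,(.533,.05),half=.06,res=.0002))
cv2.imwrite("pics/o3b.png",ortho(im[:,:,::-1],cal,.125,(.533,.0),half=.12,res=.0004))
for t,z in [("tray",.011),("dial_grip",.191),("handle_hinge",.125),("handle_grip",.125),("axis",.125),("stand",0)]:
  print(t,[(np.round(r["point"],1).tolist(),round(r["score"],2),atz(cal,r["point"],z,True)[0].round(4).tolist()) for r in mark_of("wrist",t)][:2])
E
```

```text
t 6.45 pos [0.5343 0.0497 0.3492] x-yaw 0.213 j [-0.04  0.27  0.07  1.36 -0.    1.31]
travel cm [-0.12 -0.06 -0.08] dr [ 0.003 -0.01   0.001]
tray [([229.8, 141.8], 0.75, [0.4951, 0.0444, 0.011])]
dial_grip [([253.4, 172.7], 0.96, [0.5316, 0.052, 0.191])]
handle_hinge [([289.8, 227.6], 0.95, [0.5968, -0.0283, 0.125])]
handle_grip [([234.8, 230.0], 0.63, [0.5276, -0.0463, 0.125])]
axis [([253.8, 156.8], 0.56, [0.5317, 0.0533, 0.125])]
stand [([257.0, 139.6], 0.87, [0.5365, 0.0548, 0.0])]
```

View pics/o3.png

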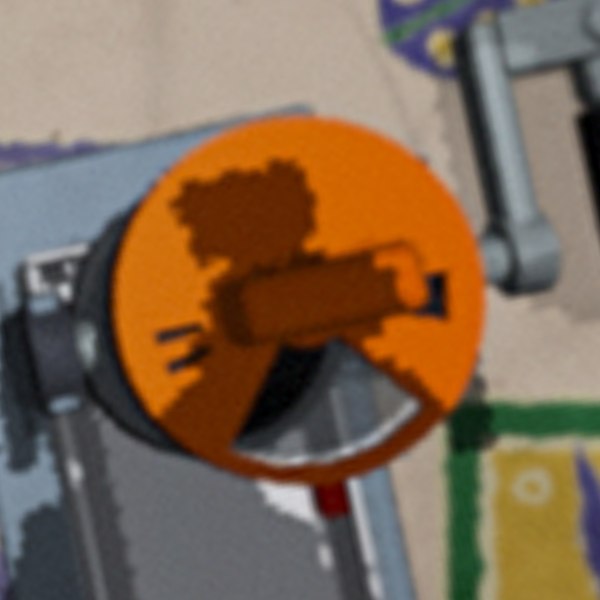

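View pics/o3b.png

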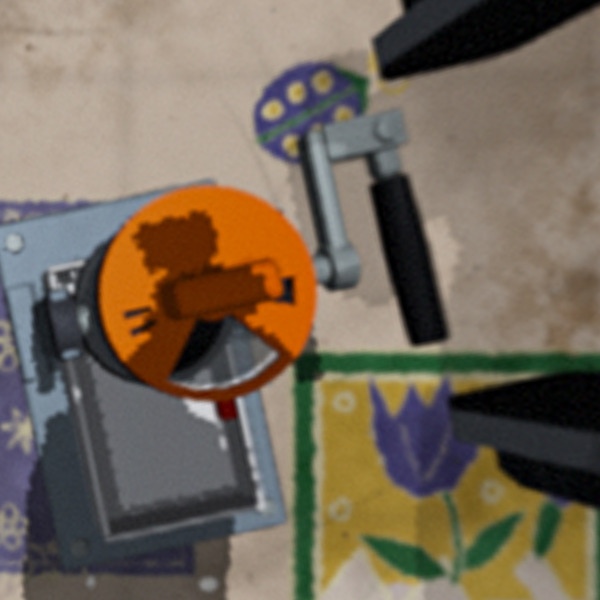

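Call:
step_arm(travel=[[0,0,0],[0,0,0],[0,0,0],[0,0,0],[0,0,0],[0,0,0],[0,0,0],[0,0,0]], dr=[[0,0,-1.64],[0,0,-1.64],[0,0,-1.64],[0,0,-1.64],[0,0,-1.64],[0,0,-1.64],[0,0,-1.64],[0,0,-1.64]], jaw=[0.1,0.1,0.1,0.1,0.1,0.1,0.1,0.1])

```text
time_s: 7.47
ee_pos: [0.5316, 0.0499, 0.341]
eef_rot: [-0.001, 0.82, 0.573, -0.001]
wrist_force: [0.1, -0.6, 0.4]
opening: 0.0468
```

```bash
python3 - <<'E'
from h import *
goto((.528,-.05,.25),1.853)
E
```

```text
t 7.47 pos [0.5316 0.0499 0.341 ] x-yaw 1.219 j [-0.04  0.28  0.06  1.35 -0.    0.31]
travel cm [-9.5   3.12  9.1 ] dr [-0.002  0.    -0.634]
```

Call:
step_arm(travel=[[-9.5,3.1,0],[-9.5,3.1,3],[-9.5,3.1,9],[-9.5,3.1,9],[-9.5,3.1,9],[-9.5,3.1,9],[-9.5,3.1,9],[-9.5,3.1,9]], dr=[[0,0,-0.634],[0,0,-0.634],[0,0,-0.634],[0,0,-0.634],[0,0,-0.634],[0,0,-0.634],[0,0,-0.634],[0,0,-0.634]], jaw=[0.1,0.1,0.1,0.1,0.1,0.1,0.1,0.1])

```text
time_s: 8.13
ee_pos: [0.5275, -0.0499, 0.2514]
eef_rot: [-0.0, 0.604, 0.797, -0.0]
wrist_force: [0.4, -0.2, -0.0]
opening: 0.0467
```

```bash
python3 - <<'E'
from h import *; import pickle
goto((.528,-.05,.128),1.853)
cal=get_calibration("wrist");im,d=get_image("wrist"); cv2.imwrite("pics/w4.png",im[:,:,::-1])
for t,z in [("handle_hinge",.125),("handle_grip",.125),("axis",.125)]:
  print(t,[(np.round(r["point"],1).tolist(),round(r["score"],2),atz(cal,r["point"],z,True)[0].round(4).tolist()) for r in mark_of("wrist",t)][:2])
cv2.imwrite("pics/o4.png",ortho(im[:,:,::-1],cal,.125,(.56,-.02),half=.09,res=.0003))
E
```

```text
t 8.13 pos [ 0.5275 -0.0499  0.2514] x-yaw 1.845 j [-0.23  0.3  -0.14  1.13 -0.   -0.51]
travel cm [-0.03  0.06 12.34] dr [-0.001 -0.    -0.008]
handle_hinge [([255.9, 257.3], 0.88, [0.5979, -0.0316, 0.125])]
handle_grip [([258.9, 190.2], 0.64, [0.5308, -0.0476, 0.125])]
axis [([359.0, 218.2], 0.84, [0.5322, 0.0519, 0.125])]
```

View pics/w4.png

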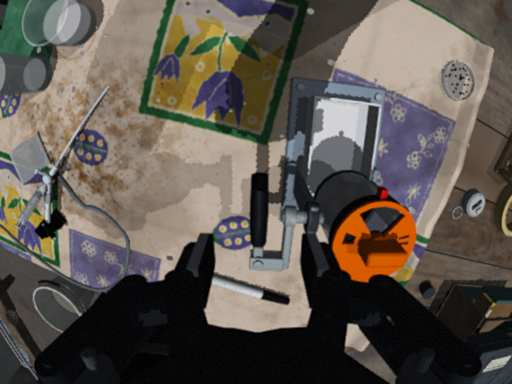

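View pics/o4.png

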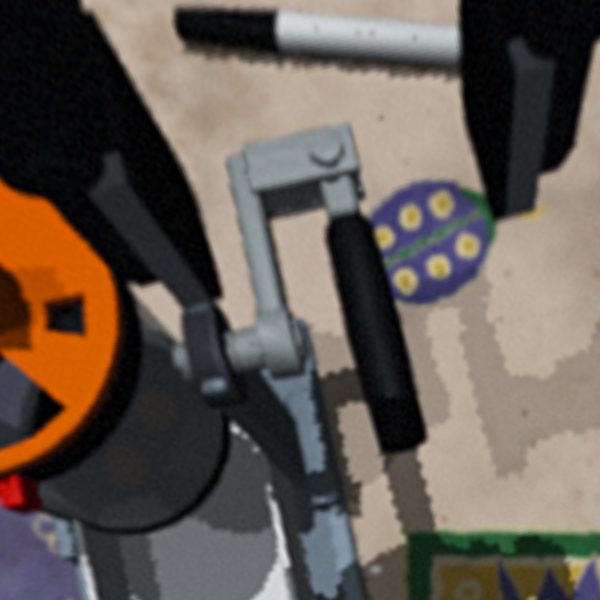

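Call:
step_arm(travel=[[0,-0.35,3],[0,-0.35,7],[0,-0.35,9],[0,-0.35,11],[0,-0.35,12.3],[0,-0.35,12.3],[0,-0.35,12.3]], dr=[[0,0,0],[0,0,0],[0,0,0],[0,0,0],[0,0,0],[0,0,0],[0,0,0]], jaw=[-0.2,-0.2,-0.2,-0.2,-0.2,-0.2,-0.2])

```text
time_s: 8.92
ee_pos: [0.5242, -0.0507, 0.1289]
eef_rot: [-0.0, 0.603, 0.798, -0.0]
wrist_force: [0.0, 1.1, -0.5]
opening: 0.0343
```

```bash
python3 - <<'E'
from h import *; import pickle
goto((.524,-.0495,.128),1.853);print(observe()["wrist_force"],observe()["opening"])
cal=get_calibration("wrist");im,d=get_image("wrist"); cv2.imwrite("pics/w5.png",im[:,:,::-1])
E
```

```text
t 8.92 pos [ 0.5242 -0.0507  0.1289] x-yaw 1.847 j [-0.24  0.4  -0.35  0.83 -0.   -0.51]
travel cm [0.12 0.02 0.09] dr [-0.001 -0.    -0.006]
[ 0.02140274  1.0600818  -0.46479927] 0.034319661974699836
```

View pics/w5.png

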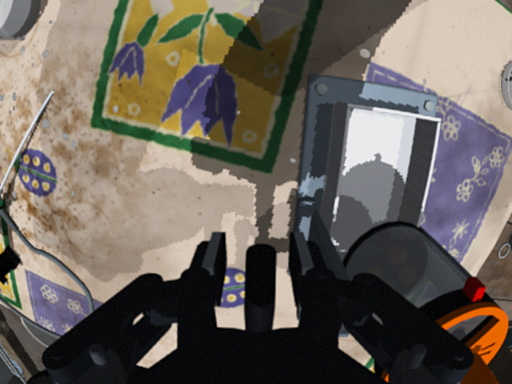

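Call:
step_arm(travel=[[0,0,0],[0,0,0],[0,0,0],[0,0,0]], dr=[[0,0,0],[0,0,0],[0,0,0],[0,0,0]], jaw=[-1,-1,-1,-1], newtons=35)

```text
time_s: 9.3
ee_pos: [0.5251, -0.0508, 0.1298]
eef_rot: [0.001, 0.603, 0.798, 0.0]
wrist_force: [0.3, 1.3, 4.3]
opening: 0.0144
```

```bash
python3 - <<'E'
from h import *
s,r=rot();print(s["opening"],s["wrist_force"]); M=r.as_matrix();p0=s["ee_pos"];print(p0)
H=np.array([.5993,-.0293]); v=p0[:2]-H; L=np.hypot(*v); a0=np.arctan2(v[1],v[0]); print(L,a0%(2*np.pi)-np.pi-.212)
for k in range(0,14):
    a=a0+k*.12; p=np.array([*(H+L*np.array([np.cos(a),np.sin(a)])),p0[2]])
    print(k,(M.T@(p-p0)*100).round(1),-.12*k)
E
```

```text
0.014364146356015886 [0.32099619 1.28439376 4.29856746]
[ 0.52506937 -0.05084433  0.12978835]
0.07729387904620436 0.07047417357432614
0 [ 0.  0. -0.] -0.0
1 [-0.9  0.1  0. ] -0.12
2 [-1.8  0.2  0. ] -0.24
3 [-2.7  0.5  0. ] -0.36
4 [-3.6  0.9  0. ] -0.48
5 [-4.4  1.4  0. ] -0.6
6 [-5.1  1.9  0. ] -0.72
7 [-5.7  2.6  0. ] -0.84
8 [-6.3  3.3  0. ] -0.96
9 [-6.8  4.1  0. ] -1.08
10 [-7.2  5.   0. ] -1.2
11 [-7.5  5.9  0. ] -1.3199999999999998
12 [-7.6  6.8  0. ] -1.44
13 [-7.7  7.7  0. ] -1.56
```

Call:
step_arm(travel=[[-0.9,0.1,0],[-1.8,0.2,0],[-2.7,0.5,0],[-3.6,0.9,0],[-4.4,1.4,0],[-5.1,1.9,0],[-5.7,2.6,0]], dr=[[0,0,-0.12],[0,0,-0.24],[0,0,-0.36],[0,0,-0.48],[0,0,-0.6],[0,0,-0.72],[0,0,-0.84]], jaw=[-1,-1,-1,-1,-1,-1,-1])

```text
time_s: 9.88
ee_pos: [0.5656, -0.0988, 0.1296]
eef_rot: [0.001, 0.222, 0.975, 0.0]
wrist_force: [-0.6, 0.8, 4.6]
opening: 0.0147
```

```bash
python3 - <<'E'
from h import *
s,r=rot();print(s["opening"],s["wrist_force"],s["wrist_torque"],s["time_s"]); M=r.as_matrix();p0=s["ee_pos"];print(p0)
H=np.array([.5993,-.0293]); v=p0[:2]-H; L=np.hypot(*v); a0=np.arctan2(v[1],v[0]); print(L,a0%(2*np.pi)-np.pi-.212)
L=.0775
ph=a0%(2*np.pi)-np.pi-.212
for f in [.9,1.02,1.14,1.26,1.38,1.5,1.55,1.57]:
    a=f+np.pi+.212; p=np.array([*(H+L*np.array([np.cos(a),np.sin(a)])),.1285])
    yaw=f+.212+1.571; Rm=np.array([[np.cos(yaw),np.sin(yaw),0],[np.sin(yaw),-np.cos(yaw),0],[0,0,-1]])
    print(f,(M.T@(p-p0)*100).round(2),R.from_matrix(M.T@Rm).as_rotvec().round(3))
E
```

```text
0.014726801616144187 [-0.60417314  0.8085673   4.60358481] [ 0.33220155  0.1353542  -0.06663416] 9.8833
[ 0.56559945 -0.09880366  0.12963706]
0.07724302790534962 0.9073222455571324
0.9 [ 0.06 -0.03  0.11] [0.001 0.001 0.01 ]
1.02 [-0.87  0.02  0.11] [ 0.001  0.001 -0.11 ]
1.14 [-1.79  0.18  0.12] [ 0.001  0.001 -0.23 ]
1.26 [-2.68  0.44  0.12] [ 0.001  0.001 -0.35 ]
1.38 [-3.53  0.81  0.12] [ 0.001  0.001 -0.47 ]
1.5 [-4.33  1.28  0.12] [ 0.     0.001 -0.59 ]
1.55 [-4.65  1.51  0.12] [ 0.     0.001 -0.64 ]
1.57 [-4.77  1.6   0.12] [ 0.     0.001 -0.66 ]
```

Call:
step_arm(travel=[[-0.9,0.02,0],[-1.8,0.2,0],[-2.7,0.45,0],[-3.5,0.8,0],[-4.3,1.3,0],[-4.65,1.5,0],[-4.8,1.6,0],[-4.8,1.6,0]], dr=[[0,0,-0.11],[0,0,-0.23],[0,0,-0.35],[0,0,-0.47],[0,0,-0.59],[0,0,-0.64],[0,0,-0.66],[0,0,-0.66]], jaw=[-1,-1,-1,-1,-1,-1,-1,-1])

```text
time_s: 10.55
ee_pos: [0.6152, -0.1047, 0.1294]
eef_rot: [-0.0, -0.104, 0.995, 0.0]
wrist_force: [-2.1, 2.5, 5.9]
opening: 0.0149
```

```bash
python3 - <<'E'
from h import *
s,r=rot();print(s["opening"],s["wrist_force"],s["wrist_torque"],s["time_s"]); M=r.as_matrix();p0=s["ee_pos"];print(p0,s["joints"])
H=np.array([.5993,-.0293]); v=p0[:2]-H; L=np.hypot(*v); a0=np.arctan2(v[1],v[0]); print(L,a0%(2*np.pi)-np.pi-.212, np.arctan2(M[1,0],M[0,0]))
cal=get_calibration("wrist");im,d=get_image("wrist"); cv2.imwrite("pics/w6.png",im[:,:,::-1])
im,d=get_image("scene"); cv2.imwrite("pics/s6.png",cv2.resize(im[130:280,140:340,::-1],None,fx=4,fy=4,interpolation=cv2.INTER_CUBIC))
E
```

```text
0.01494004062669348 [-2.10459227  2.46277542  5.90437625] [0.66085049 0.45553799 0.07637364] 10.55
[ 0.61520502 -0.10473216  0.12938904] [-2.86041597e-01  5.64379987e-01 -6.29593355e-02  9.43849029e-01
  6.87485071e-04 -2.06426055e+00]
0.07709072581854964 1.566604410122262 -2.9341701559003863
```

View pics/w6.png

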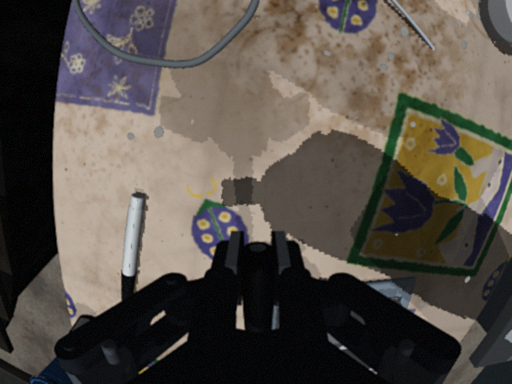

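View pics/s6.png

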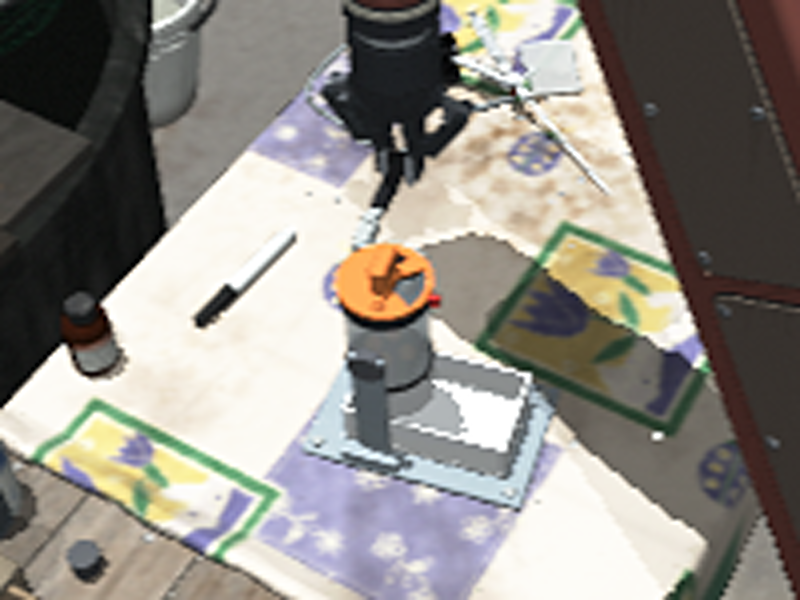

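Call:
step_arm(travel=[[0,0,0],[0.05,0,-0.7],[0.2,0,-1.4],[0.5,0,-2.1],[0.85,0,-2.7],[1.3,0,-3.3],[1.3,0,-3.3]], dr=[[0,0,0],[0,0,0],[0,0,0],[0,0,0],[0,0,0],[0,0,0],[0,0,0]], jaw=[-1,-1,-1,-1,-1,-1,-1], newtons=60)

```text
time_s: 11.23
ee_pos: [0.6023, -0.1075, 0.1633]
eef_rot: [0.001, -0.103, 0.995, 0.0]
wrist_force: [1.4, 4.8, -4.5]
opening: 0.0139
```

```bash
cat >> h.py <<'E'
def arc():
    s,r=rot(); S=np.array([[np.cos(.212),-np.sin(.212)],[np.sin(.212),np.cos(.212)]])
    q=S.T@(s["ee_pos"][:2]-[.533,.0505]); z=s["ee_pos"][2]-.129
    print("t",s["time_s"],"stand xy",q.round(4),"z",z.round(4),"th",np.arctan2(z,q[0]).round(3),"r",np.hypot(z,q[0]).round(4),"F stand",(S.T@s["wrist_force"][:2]).round(1),s["wrist_force"][2].round(1),"T",s["wrist_torque"].round(2),"open",s["opening"].round(4))
E
python3 - <<'E'
from h import *
arc()
im,d=get_image("scene"); cv2.imwrite("pics/s7.png",cv2.resize(im[130:280,140:340,::-1],None,fx=4,fy=4,interpolation=cv2.INTER_CUBIC))
E
```

```text
Traceback (most recent call last):
  File "h.py", line 41, in arc
    print("t",s["time_s"],"stand xy",q.round(4),"z",z.round(4),"th",np.arctan2(z,q[0]).round(3),"r",np.hypot(z,q[0]).round(4),"F stand",(S.T@s["wrist_force"][:2]).round(1),s["wrist_force"][2].round(1),"T",s["wrist_torque"].round(2),"open",s["opening"].round(4))
                                                                                                                                                                                                                                               ^^^^^^^^^^^^^^^^^^
AttributeError: 'float' object has no attribute 'round'
```

```bash
sed -i 's/s\["opening"\].round(4)/round(s["opening"],4)/' h.py
python3 - <<'E'
from h import *
arc()
im,d=get_image("scene"); cv2.imwrite("pics/s7.png",cv2.resize(im[130:280,140:340,::-1],None,fx=4,fy=4,interpolation=cv2.INTER_CUBIC))
E
```

```text
t 11.2333 stand xy [ 0.0345 -0.169 ] z 0.0343 th 0.782 r 0.0487 F stand [2.4 4.4] -4.5 T [ 0.8  -0.39 -0.  ] open 0.0139
```

View pics/s7.png

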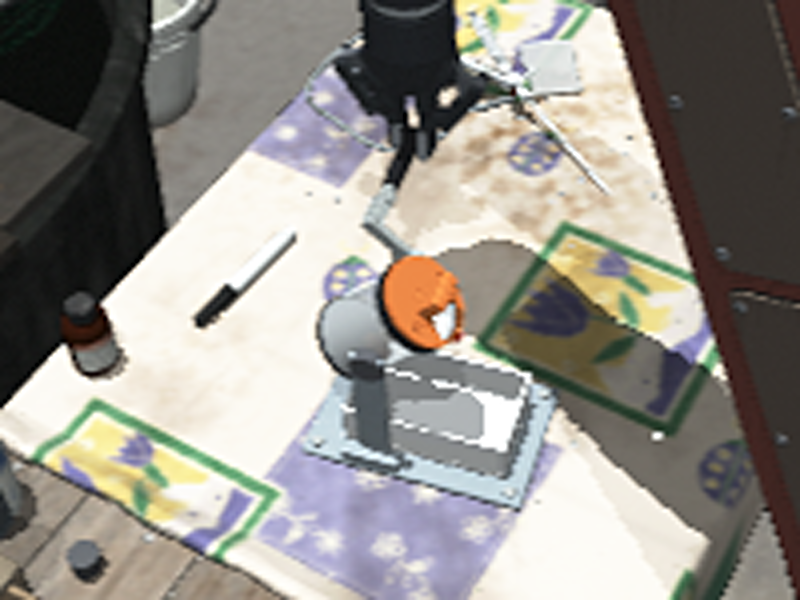

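Call:
step_arm(travel=[[0.5,0,-0.5],[1.1,0,-0.9],[1.75,0,-1.2],[2.45,0,-1.4],[3.15,0,-1.5],[3.9,0,-1.5],[4.6,0,-1.4],[4.6,0,-1.4]], dr=[[0,0,0],[0,0,0],[0,0,0],[0,0,0],[0,0,0],[0,0,0],[0,0,0],[0,0,0]], jaw=[-1,-1,-1,-1,-1,-1,-1,-1])

```text
time_s: 11.95
ee_pos: [0.558, -0.117, 0.1773]
eef_rot: [0.002, -0.103, 0.995, 0.0]
wrist_force: [4.8, 5.2, 0.1]
opening: 0.0139
```

```bash
python3 - <<'E'
from h import *
arc()
im,d=get_image("scene"); cv2.imwrite("pics/s8.png",cv2.resize(im[130:280,140:340,::-1],None,fx=4,fy=4,interpolation=cv2.INTER_CUBIC))
E
```

```text
t 11.95 stand xy [-0.0108 -0.169 ] z 0.0483 th 1.791 r 0.0495 F stand [5.8 4.1] 0.1 T [ 1.15 -0.83 -0.02] open 0.0139
```

View pics/s8.png

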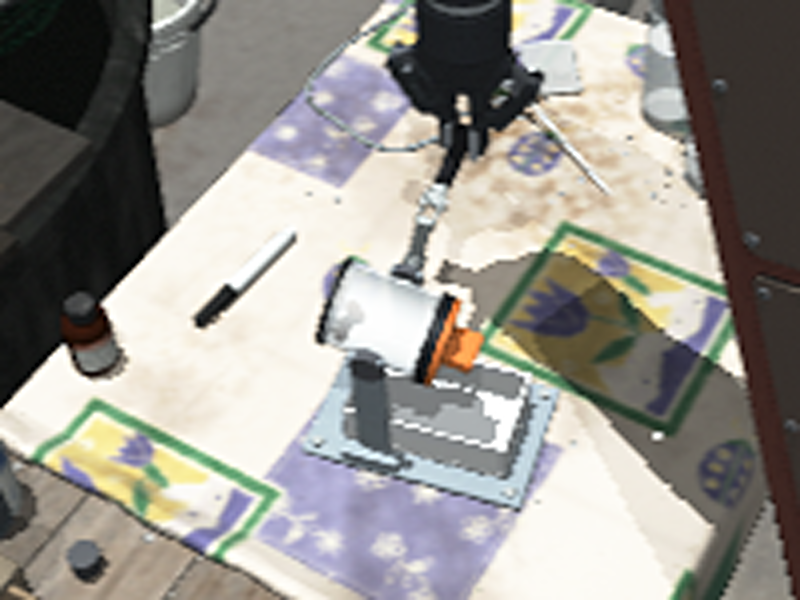

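Call:
step_arm(travel=[[0.35,0,0.1],[0.7,0,0.2],[1.0,0,0.35],[1.35,0,0.5],[1.65,0,0.75],[1.95,0,0.95],[1.95,0,0.95],[1.95,0,0.95]], dr=[[0,0,0],[0,0,0],[0,0,0],[0,0,0],[0,0,0],[0,0,0],[0,0,0],[0,0,0]], jaw=[-1,-1,-1,-1,-1,-1,-1,-1])

```text
time_s: 12.67
ee_pos: [0.5393, -0.121, 0.1679]
eef_rot: [0.002, -0.103, 0.995, 0.0]
wrist_force: [2.7, 4.3, 3.2]
opening: 0.0142
```

```bash
python3 - <<'E'
from h import *
arc()
for n in ("scene","top"):
    im,d=get_image(n); cv2.imwrite(f"pics/{n}9.png",cv2.resize(im[130:280,140:340,::-1],None,fx=4,fy=4,interpolation=cv2.INTER_CUBIC))
    print([(r["point"],r["score"]) for r in recognise(n,"pellet_1_center")])
E
```

```text
t 12.6667 stand xy [-0.0299 -0.169 ] z 0.0389 th 2.226 r 0.0491 F stand [3.5 3.6] 3.2 T [ 1.1  -0.59  0.09] open 0.0142
[]
[([139.5, 191.7], 0.74)]
```

View pics/scene9.png

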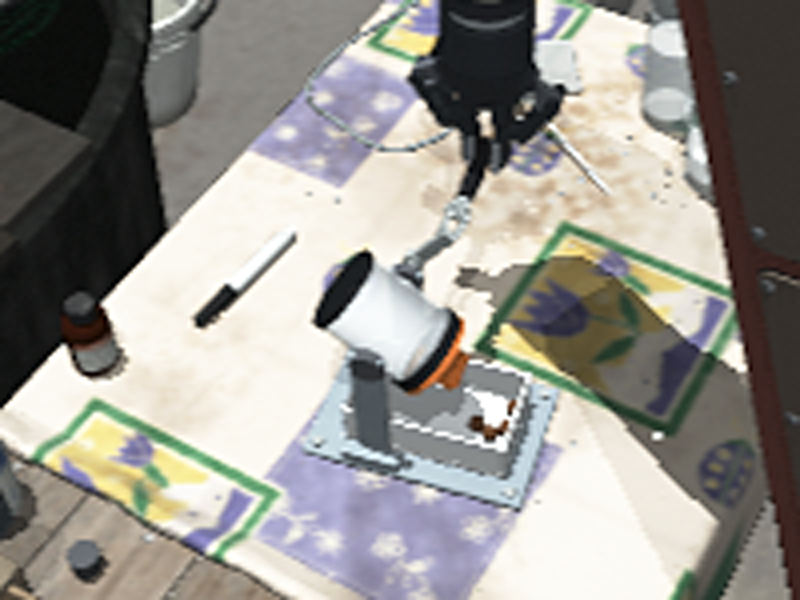

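View pics/top9.png

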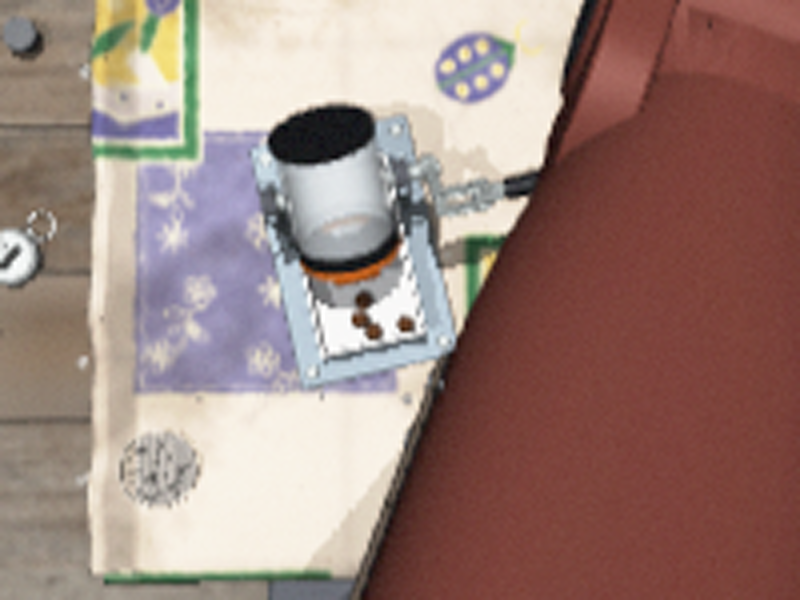

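Call:
step_arm(travel=[[0,0,0],[0,0,0],[0,0,0],[0,0,-2],[0,0,-5],[0,0,-9],[0,0,-13],[0,0,-13]], dr=[[0,0,0],[0,0,0],[0,0,0],[0,0,0],[0,0,0],[0,0,0],[0,0,0],[0,0,0]], jaw=[0,0,0,0,0,0,0,0])

```text
time_s: 13.53
ee_pos: [0.5407, -0.1225, 0.3041]
eef_rot: [0.005, -0.102, 0.995, -0.003]
wrist_force: [0.6, -1.1, 1.1]
opening: 0.0429
```

```bash
python3 - <<'E'
from h import *
arc()
for n in ("scene","top"):
    im,d=get_image(n); cv2.imwrite(f"pics/{n}10.png",cv2.resize(im[130:280,140:340,::-1],None,fx=4,fy=4,interpolation=cv2.INTER_CUBIC))
cal=get_calibration("top")
for u,v in [(363,300),(360,318),(373,330),(405,323)]:
    p=atz(cal,(140+u/4,130+v/4),.018)[0]; S=np.array([[np.cos(.212),-np.sin(.212)],[np.sin(.212),np.cos(.212)]])
    print(S.T@(p[:2]-[.533,.0505]))
for t in ("tray","handle_hinge","handle_grip","counter_mid","beaker_mid"): print(t,[(r["point"],round(r["score"],2),atz(cal,r["point"],{"tray":.011,"counter_mid":.01,"beaker_mid":.04}.get(t,.16))[0].round(3)) for r in mark_of("top",t)][:2])
E
```

```text
t 13.5333 stand xy [-0.0289 -0.1708] z 0.1751 th 1.734 r 0.1775 F stand [ 0.4 -1.2] 1.1 T [ 0.01 -0.02 -0.04] open 0.0429
[-0.074659    0.00045383]
[-0.08741269  0.00560331]
[-0.09840427 -0.00198287]
[-0.09860266 -0.02665973]
tray [([225.2, 194.4], 0.63, array([0.493, 0.052, 0.011]))]
handle_hinge [([258.3, 178.5], 0.63, array([ 0.525, -0.043,  0.16 ]))]
handle_grip [([284.8, 172.1], 0.44, array([ 0.541, -0.114,  0.16 ]))]
counter_mid [([142.3, 188.7], 0.74, array([0.512, 0.303, 0.01 ]))]
beaker_mid [([226.9, 195.5], 0.48, array([0.488, 0.046, 0.04 ]))]
```

View pics/scene10.png

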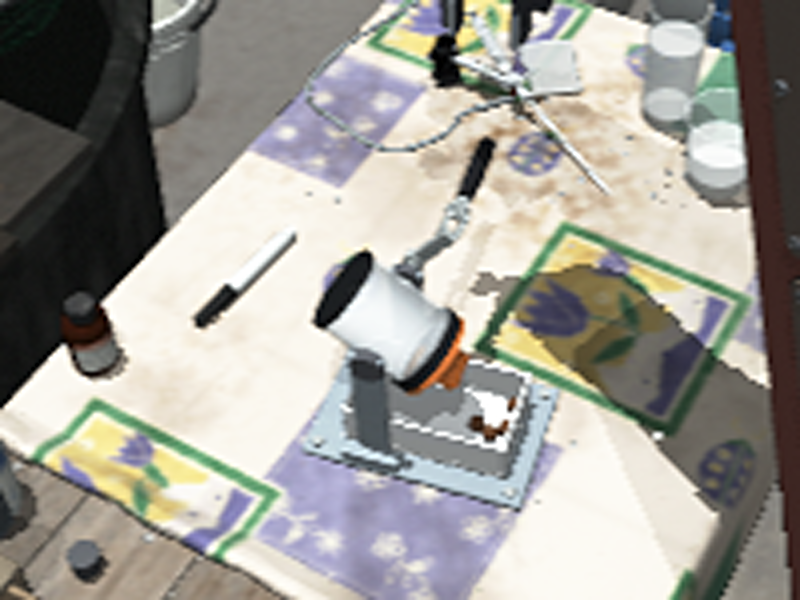

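View pics/top10.png

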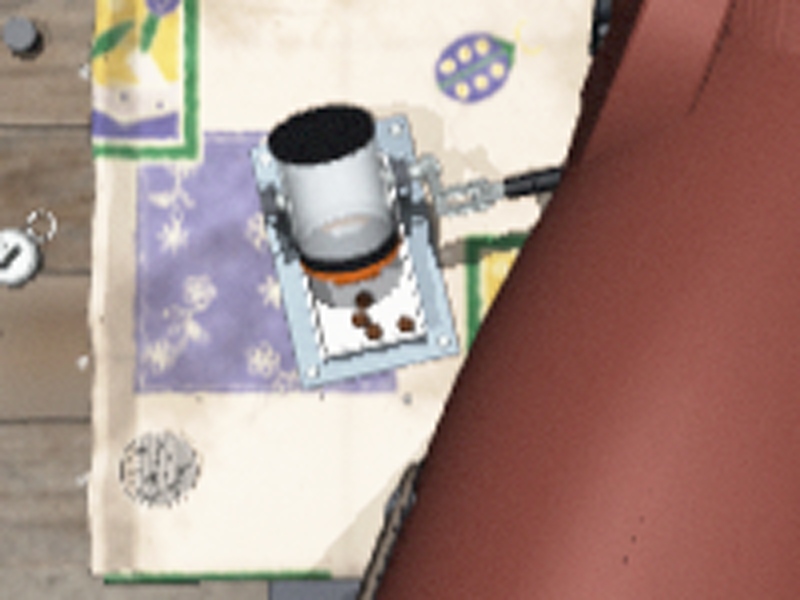

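```bash
python3 - <<'E'
from station import *
print(close_job())
E
```

```text
the job is handed in; nothing more can be done
None
```

The job is handed in: all four pellets are in the white tray, and the run took about 13.6 s of the 64 s allowed. `close_job` gives no verdict, so this rests on my own checks.

- **What I did:**
  - I turned the dial about 1.39 rad clockwise, so its largest opening lay over the outlet.
  - I unfolded the crank handle to its stop at about 1.57 rad.
  - By that handle I tipped the canister to about 2.23 rad, then let go and lifted the gripper 13 cm clear.
- **Dial:** a picture taken before tipping put the opening within about 1° of the front. I did not measure it again after tipping.
- **Pellets:** the last pictures show all four apart on the tray floor, inside its walls.
- **Handle:** it was still straight out in the last scene picture.
- **Robot:** the force reading after release was close to zero, so nothing was touching.
- **Bystanders:** the tally counter was about 5 mm from its first measured position, which is within measurement error. The arm hid the beaker from the top camera at the end, and the network's beaker hit there was a low-score false one on the tray. The scene picture shows the beaker standing where it was.

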